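# Plug the missing leg into a cabinet base panel

## Task

The base panel of a small kitchen unit lies upside down on the counter; three of its four legs are already plugged in. Take the loose leg of the same length as those three (not the short one), lower its plug into the empty socket before letting go, and leave it there upright and fully home. Leave the short leg where it stands.

Things in the scene. Friction and masses are not known exactly. Their poses are not given: they have to be found in the camera images.
- leg_center (a point): The loose long leg, black plastic, about 0.09 kg, standing plug down, 104 mm tall. From the bottom: tapered plug 26 mm long (32 mm wide at the tip, 46 mm at the root), flange 76 mm wide and 6 mm thick, straight round shaft 44 mm wide and 72 mm long (grip it there). Point on its axis, half-way up: 52 mm below the top, 26 mm above the flange's underside. z up, plug to top.
- short_leg_center (a point): The short leg, a bystander: same plug and flange, but a shaft only 36 mm long, so 68 mm tall. It stands loose on the counter in the same way. Point on its axis, half-way up; z up.
- socket_mouth (a point): Empty socket: fixed grey block 84 x 84 x 32 mm on one corner of the panel, with a round blind hole 54 mm wide and 30 mm deep. Point: centre of the hole's mouth, level with the block's top, 50 mm above the counter; z up, x and y along the panel's sides. A leg fully home rests with its flange on the block, its centre 26 mm above this point.
- panel: Grey base panel, fixed, 230 mm (its x) x 260 mm (its y) x 18 mm; origin: centre of its underside; z up. Its corners, at +-70 mm in x and +-85 mm in y, bear four equal socket blocks; three hold fixed legs like the long one (tops 128 mm above the counter: carry the leg over them), the fourth is empty. Which one is empty varies.
Mind the look-alikes: they are no part of the job. Leave any turquoise look-alike of the part that bears leg_center alone.

How it is judged:
By the outcome, as a careful person would: the job done as asked, in the order asked, and still so for the second after the job is handed in, with the robot touching nothing.
It also fails if it takes over 38 s, if anything falls off the work surface, if the arm or the gripper's body presses on something with over 40 N, if the wrist force passes 120 N, or if a joint passes its speed limit or range.

## Robot

A 6-joint arm with a two-finger parallel gripper is mounted at the origin on a cart in front of the work surface, level with it; the furniture and walls round the work are solid. World frame = base frame: x ahead of the robot, y to its left, z up, the work surface at z = 0. Lengths are in m, angles in rad, forces in N, time in s.
With the tool pointing down it reaches from about 0.35 to 0.85 m from the base axis. Payload 8.1 kg.
Tool frame: the origin (TCP) lies at the very end of the fingers, on their centre line; the grasp point (between the pads) lies 19 mm behind it (robot.grip_depth is the distance from the TCP to the grasp point, in m); x points along the fingers, z is the direction in which the jaws open and shut, and the axes are right-handed (so a half turn about x gives the same grasp; the last joint's range is limited). The gripper opens to 93 mm and grips with 3 to 60 N. Pads are 15 mm wide; open, the fingers measure 128 mm over their backs; the gripper's body (75 mm by 188 mm) begins 65 mm behind the grasp point.
Start: joints at [1.229, 0.13, 1.488, -0, 1.523, -0.085], TCP at [0.152, 0.58, 0.219] pointing down, gripper open.
Joint ranges: [-2.96, 2.96], [-0.89, 2.26], [0.02, 2.5], [-1.34, 4.48], [0, 2.73], [-2.66, 2.66]. Speed limits (rad/s): [2.39, 2.39, 2.79, 3.14, 3.14, 3.14].

## Interface

Orientations are given as a rotation vector (axis times angle).
In Python, from workcell import robot, optics, trace gives the robot as it stands.
- The arm moves only by the tool play_rows, never from a script. Its argument "plan" is one flat list of numbers, 6 for each row, row after row: the shift along the tool's x, y, z in mm, then the turn, a rotation vector about the tool's x, y, z in degrees. A call has 1 to 10 rows; each row shifts and turns the commanded pose from where the row before left it, along the tool's axes as they then stand; what a row does not reach is not made up. A row lasts 1/12 s, in which the tool goes at most 41.7 mm and 7.16 degrees, less where a joint would pass 70% of its speed; a pose out of reach is approached as far as the arm can. A call is refused whole if a number of a shift passes 41.7 or a number of a turn 7.16, either way. A call with a gripper value outside its range is refused whole. "claw" is the opening, from 0 (shut) to 1 (fully open), set as the call begins (left out, the last holds). The fingers move at their own pace and stop on an object; the grip force is fixed at half the most. Time passes only in rows, so rows that do not move let the fingers close. It gives the time, the measured TCP pose, the force and the opening at its end, in the units of the state.
- robot.read_state(): the state, without advancing time (a new reading comes with each control period).
- optics.snapshot(name): name is "side" or "top" or "wrist"; returns (picture, depth): 400x640x3 uint8, blue, green, red; 400x640 float32, m along the optical axis (not along the pixel's ray), 0 where there is no reading.
- optics.camera_params(name): a dict with "camera_matrix" (3x3 intrinsics, pixels), "R" (3x3) and "t" (3): a world point X has camera coordinates R X + t. Camera axes: x right, y down, z forward; pixel columns grow to the right and rows downward; lengths in m; the calibration is good to about 2 mm. A picture is of the moment at which its call begins: read the wrist's pose just before it. camera_params takes no time and is no camera call; for the wrist camera it gives the pose at the moment of the call.
- robot.hand_in(): hands the job in, once; it reports no verdict.
Trained networks look in the newest picture that a camera, given by its name, has taken for a name from the list of things; names that differ only in an ending like _2 or _b are one class to them, and where a whole thing is asked for, a point or a joint stands for the part that bears it (a point fixed in the world has none). Each returns a list of dicts, best first, with "score" (0 to 1); they miss things now and then, are a little off and sometimes report something else, mostly with a low value. They report only what shows in the picture. A call takes as long as a camera call. They do not tell look-alikes from the thing itself.
- trace(camera, target): "region" (400x640 bool, what is visible of it) and "at" ([row, column] in pixels, amid what is visible of it).
The state is a dict: "time_s": time; "joints": joint angles; "qvel": joint speeds; "tau": joint torques, N m; "eef_pos": TCP position; "eef_rot": TCP orientation; "ft_force": force on the tool from outside, world axes, zero at the start; "wrist_torque": the same for the moment, N m; "gripper_width": finger opening in m.
Only numpy, scipy, OpenCV 4.12 (cv2) and the standard library are available. Lean on these libraries where they do the work, as an engineer would, in place of code of your own. Each camera call takes 0.05 s, during which the arm holds its last target. There are 200 camera calls.

## Working session

There is one attempt and no reset: what is moved stays moved. The work goes in short steps, Python scripts to look and compute and a tool call to move; the robot and the scene stay as the last step left them, time stands still between calls to the robot, and variables do not carry over. Pictures are saved under pics/ and viewed, about 8 in all and at most 12, crops included, and the job is handed in when it is done.

Besides the shell and the picture viewer there is one more tool, called as a command line: name --argument value ..., lists and objects as JSON in quotes. play_rows: Moves the arm, as the interface text tells. Its arguments: {"type":"object","properties":{"plan":{"type":"array","items":{"type":"number"}},"claw":{"type":"number"}},"required":["plan"]}

```bash
mkdir -p pics
cat > h.py <<'E'
import numpy as np, cv2
from workcell import robot, optics, trace
from scipy.spatial.transform import Rotation as Ro
def cloud(n, d):
    p=optics.camera_params(n);K=p["camera_matrix"]
    v,u=np.mgrid[:400,:640]
    c=np.stack([(u-K[0,2])/K[0,0]*d,(v-K[1,2])/K[1,1]*d,d],-1)
    return (c-p["t"])@np.array(p["R"])
E
python3 - <<'E'
from h import *
s=robot.read_state();print(s["time_s"],s["eef_pos"],s["eef_rot"]);print(Ro.from_rotvec(s["eef_rot"]).as_matrix().round(3))
a,da=optics.snapshot("top");b,db=optics.snapshot("side")
cv2.imwrite("pics/a.png",np.vstack([a,b])[:, :] if 0 else cv2.resize(np.vstack([a,b]),(480,600)))
np.savez("s.npz",a=a,da=da,b=b,db=db)
for n,d in(("top",da),("side",db)):
  P=cloud(n,d)
  for t in("leg_center","short_leg_center","panel"):
    for r in trace(n,t):
      m=r["region"]&(d>0);q=P[m]
      if len(q): print(n,t,round(r["score"],2),np.round(r["at"]),m.sum(),np.median(q,0).round(3),np.percentile(q,[1,99],axis=0).round(3).tolist())
E
```

```text
0.0 [0.15217183 0.57978524 0.21758665] [-1.01905448  1.32138307  1.01741758]
[[-0.001 -0.967  0.254]
 [-0.002  0.254  0.967]
 [-1.     0.    -0.002]]
top leg_center 0.82 [218. 446.] 802 [ 0.459 -0.321  0.053] [[0.426, -0.354, 0.028], [0.494, -0.297, 0.107]]
top leg_center 0.75 [203. 397.] 728 [ 0.501 -0.206  0.049] [[0.47, -0.247, 0.028], [0.539, -0.179, 0.107]]
top leg_center 0.6 [175. 457.] 814 [ 0.571 -0.354  0.056] [[0.541, -0.392, 0.002], [0.61, -0.33, 0.107]]
top short_leg_center 0.62 [206. 349.] 760 [ 0.501 -0.099  0.033] [[0.469, -0.139, -0.001], [0.54, -0.065, 0.071]]
top panel 0.79 [202. 232.] 4809 [0.513 0.185 0.017] [[0.401, 0.055, 0.01], [0.625, 0.307, 0.049]]
side leg_center 0.9 [255. 362.] 1079 [ 0.491 -0.224  0.059] [[0.467, -0.248, 0.002], [0.594, -0.147, 0.106]]
side leg_center 0.72 [297. 386.] 1357 [ 0.445 -0.342  0.055] [[0.422, -0.365, 0.003], [0.494, -0.302, 0.106]]
side leg_center 0.7 [279. 437.] 1369 [ 0.56  -0.372  0.055] [[0.537, -0.398, 0.001], [0.677, -0.323, 0.106]]
side short_leg_center 0.73 [237. 328.] 664 [ 0.492 -0.111  0.042] [[0.466, -0.134, 0.004], [0.537, -0.065, 0.071]]
side short_leg_center 0.6 [182. 237.] 783 [0.432 0.243 0.043] [[0.391, 0.22, 0.018], [0.479, 0.308, 0.053]]
side panel 0.59 [197. 282.] 1490 [0.494 0.141 0.018] [[0.39, 0.049, 0.001], [0.626, 0.305, 0.023]]
```

View pics/a.png

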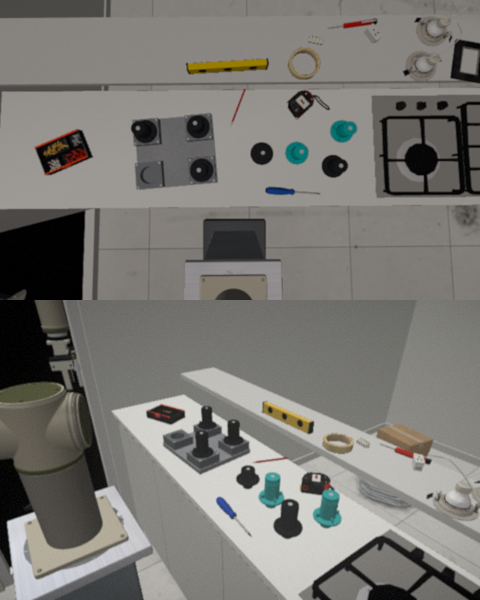

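The pictures show the black long leg at about (445,218) in the top view (full resolution), with two turquoise ones nearby. The black short leg is at (349,206). The empty socket is the near-left block at about (200,232).

Run:
```python
from h import *
z=np.load("s.npz")
for n,i,d in(("top",z["a"],z["da"]),("side",z["b"],z["db"])):
  P=cloud(n,d);hs=i.max(-1)
  near=np.hypot(P[...,0]-.459,P[...,1]+.325)<.06
  for lo,hi in((.095,.115),(.026,.036)):
    m=near&(P[...,2]>lo)&(P[...,2]<hi);q=P[m]
    if len(q)>3:
      (c,r)=cv2.minEnclosingCircle(q[:,:2].astype(np.float32));print(n,"leg",lo,m.sum(),np.round(c,4),round(r,4),q[:,2].mean())
  m=(P[...,2]>.012)&(P[...,2]<.024)&(P[...,0]>.35)&(P[...,0]<.68)&(P[...,1]>.0)&(P[...,1]<.36)
  print(n,"panel",cv2.minAreaRect(P[m][:,:2].astype(np.float32)))
  m=(P[...,2]>.044)&(P[...,2]<.056)&(np.hypot(P[...,0]-.43,P[...,1]-.265)<.075)
  print(n,"block",m.sum(),cv2.minAreaRect(P[m][:,:2].astype(np.float32)),P[m].mean(0))
cv2.imwrite("pics/b.png",np.hstack([cv2.resize(z["a"][195:265,160:290],(400,215)),cv2.resize(z["a"][195:265,385:515],(400,215))]))
```

```text
top leg 0.095 306 [ 0.4604 -0.3322] 0.0226 0.10347602455507815
top leg 0.026 354 [ 0.4598 -0.3324] 0.0384 0.03173460826862096
top panel ((0.5134844183921814, 0.18419690430164337), (0.23014765977859497, 0.260333389043808), 4.720434188842773)
top block 863 ((0.43663132190704346, 0.2636517286300659), (0.08359650522470474, 0.0857791155576706), 4.686005592346191) [0.4367916  0.26287238 0.04856136]
side leg 0.095 358 [ 0.458  -0.3305] 0.0225 0.10338443142898013
side leg 0.026 446 [ 0.4579 -0.3297] 0.0389 0.0324600139068412
side panel ((0.5127596855163574, 0.1858697533607483), (0.2350255697965622, 0.26329073309898376), 4.970717430114746)
side block 386 ((0.4356807470321655, 0.26504698395729065), (0.08626311272382736, 0.09068326652050018), 3.597801923751831) [0.43340888 0.26126731 0.05005148]
```

View pics/b.png

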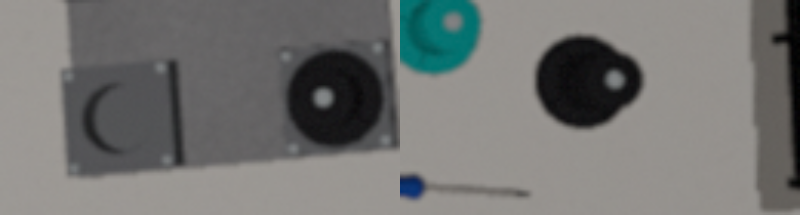

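play_rows --plan '[0,-28.6,-23.5,0,0,0,0,-28.6,-23.5,0,0,0,0,-28.6,-23.5,0,0,0,0,-28.6,-23.5,0,0,0,0,-28.6,-23.5,0,0,0,0,-28.6,-23.5,0,0,0,0,-28.6,-23.5,0,0,0,0,-28.6,-23.5,0,0,0,0,-28.6,-23.5,0,0,0,0,-28.6,-23.5,0,0,0]' --claw 1

```text
time_s: 1.23
eef_pos: [0.3701, 0.2789, 0.2189]
eef_rot: [-1.018, 1.319, 1.018]
ft_force: [0.9, 0.4, 1.3]
gripper_width: 0.0931
```

play_rows --plan '[0,-23.5,-27.6,0,0,0,0,-23.5,-27.6,0,0,0,0,-23.5,-27.6,0,0,0,0,-23.5,-27.6,0,0,0,0,-23.5,-27.6,0,0,0,0,-23.5,-27.6,0,0,0,0,-23.5,-27.6,0,0,0,0,-7.8,-37.4,0,0,0,0,-7.8,-37.4,0,0,0,0,-7.8,-37.4,0,0,0]'

```text
time_s: 2.07
eef_pos: [0.4733, -0.0645, 0.2188]
eef_rot: [-1.018, 1.32, 1.018]
ft_force: [0.9, -0.1, 1.1]
gripper_width: 0.0932
```

play_rows --plan '[0,-7.8,-37.4,0,0,0,0,-7.8,-37.4,0,0,0,0,-7.8,-37.4,0,0,0,0,-7.8,-37.4,0,0,0,0,-7.8,-37.4,0,0,0,0,-7.8,-37.4,0,0,0,0,0,0,0,0,0,0,0,0,0,0,0]'

```text
time_s: 2.73
eef_pos: [0.4611, -0.2934, 0.2183]
eef_rot: [-1.015, 1.321, 1.016]
ft_force: [-0.1, 0.1, 0.1]
gripper_width: 0.093
```

```bash
cat > m.py <<'E'
from h import *
def to(x,y,z):
  s=robot.read_state();R=Ro.from_rotvec(s["eef_rot"]).as_matrix();print("tool mm",(R.T@(np.array([x,y,z])-s["eef_pos"])*1e3).round(1))
E
python3 - <<'E'
from m import *
s=robot.read_state();print(s["time_s"],s["eef_pos"],s["joints"]);print(Ro.from_rotvec(s["eef_rot"]).as_matrix().round(3))
a,d=optics.snapshot("wrist");P=cloud("wrist",d);cv2.imwrite("pics/c.png",a)
near=np.hypot(P[...,0]-.459,P[...,1]+.331)<.06
for lo,hi in((.095,.115),(.026,.036)):
    m=near&(P[...,2]>lo)&(P[...,2]<hi);q=P[m]
    if len(q)>3:
      (c,r)=cv2.minEnclosingCircle(q[:,:2].astype(np.float32));print("leg",lo,m.sum(),np.round(c,4),round(r,4),q[:,2].mean())
to(.459,-.331,.054)
E
```

```text
2.7333 [ 0.46109666 -0.29340047  0.21828782] [-6.60545595e-01 -1.32308994e-02  1.63810674e+00  5.01913151e-05
  1.51739031e+00 -1.97107206e+00]
[[-0.001 -0.966  0.257]
 [ 0.     0.257  0.966]
 [-1.     0.001  0.   ]]
leg 0.095 1802 [ 0.4586 -0.3285] 0.0221 0.10405849039333823
leg 0.026 1466 [ 0.4589 -0.3286] 0.0378 0.03222557675867289
tool mm [164.3  -7.7 -38.4]
```

View pics/c.png

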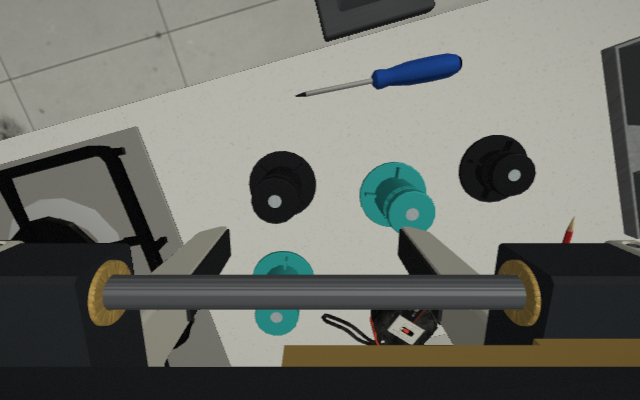

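The wrist view has the leg at about (282,187), a position of (0.459,-0.329), which agrees with the other cameras. I'll move over it and go down.

play_rows --plan '[0,-3.7,-18.5,0,0,0,0,-3.6,-18.5,0,0,0,0,0,0,0,0,0,25,0,0,0,0,0,25,0,0,0,0,0,25,0,0,0,0,0,0,0,0,0,0,0,0,0,0,0,0,0]'

```text
time_s: 3.45
eef_pos: [0.4588, -0.327, 0.1425]
eef_rot: [-1.016, 1.32, 1.022]
ft_force: [0.8, 0.1, 0.5]
gripper_width: 0.0928
```

Run:
```python
from m import *
to(.459,-.3292,.054)
```

```text
tool mm [88.5 -1.  -2.3]
```

play_rows --plan '[15,-0.5,-1,0,0,0,20,-0.5,-1,0,0,0,20,0,0,0,0,0,18,0,0,0,0,0,14,0,0,0,0,0,0,0,0,0,0,0,0,0,0,0,0,0]'

```text
time_s: 4.03
eef_pos: [0.4606, -0.3314, 0.0582]
eef_rot: [-1.019, 1.319, 1.018]
ft_force: [-0.6, 0.7, 0.1]
gripper_width: 0.0933
```

play_rows --plan '[0,0,0,0,0,0,0,0,0,0,0,0,0,0,0,0,0,0,0,0,0,0,0,0,0,0,0,0,0,0,0,0,0,0,0,0,0,0,0,0,0,0,0,0,0,0,0,0,0,0,0,0,0,0,0,0,0,0,0,0]' --claw 0

```text
time_s: 4.87
eef_pos: [0.4599, -0.3314, 0.0566]
eef_rot: [-1.018, 1.32, 1.018]
ft_force: [0.2, 1.5, 1.0]
gripper_width: 0.0434
```

play_rows --plan '[-10,0,0,0,0,0,-25,0,0,0,0,0,-35,0,0,0,0,0,-35,0,0,0,0,0,-35,0,0,0,0,0,-25,0,0,0,0,0,0,0,0,0,0,0,0,0,0,0,0,0]'

```text
time_s: 5.53
eef_pos: [0.4608, -0.3324, 0.2245]
eef_rot: [-1.022, 1.319, 1.014]
ft_force: [-0.5, 1.0, -1.3]
gripper_width: 0.0439
```

play_rows --plan '[0,3,10,0,0,0,0,7,22,0,0,0,0,9,29,0,0,0,0,10,32,0,0,0,0,10,32,0,0,0,0,10,32,0,0,0,0,10,32,0,0,0,0,10,32,0,0,0,0,10,32,0,0,0,0,10,32,0,0,0]'

```text
time_s: 6.37
eef_pos: [0.4442, -0.0309, 0.2193]
eef_rot: [-1.016, 1.322, 1.021]
ft_force: [0.7, -0.2, -0.2]
gripper_width: 0.0437
```

play_rows --plan '[0,10,32,0,0,0,0,10,32,0,0,0,0,10,32,0,0,0,0,10,32,0,0,0,0,10,32,0,0,0,0,10,32,0,0,0,0,10,32,0,0,0,0,7,22,0,0,0,0,3,10,0,0,0,0,0,0,0,0,0]'

```text
time_s: 7.2
eef_pos: [0.4319, 0.2363, 0.2196]
eef_rot: [-1.02, 1.322, 1.022]
ft_force: [-0.2, -0.3, -1.0]
gripper_width: 0.0433
```

play_rows --plan '[0,0,0,0,0,0,0,0,0,0,0,0,0,0,0,0,0,0]'

```text
time_s: 7.45
eef_pos: [0.4338, 0.2335, 0.2213]
eef_rot: [-1.017, 1.321, 1.017]
ft_force: [-0.1, 0.3, -1.4]
gripper_width: 0.0438
```

Run:
```python
from m import *
s=robot.read_state();print(s["eef_pos"],s["gripper_width"]);print(Ro.from_rotvec(s["eef_rot"]).as_matrix().round(3))
to(.4365,.2636,.2)
im={}
for n in("side","top"):
  a,d=optics.snapshot(n);P=cloud(n,d);im[n]=a
  x,y=s["eef_pos"][:2]
  near=(np.hypot(P[...,0]-x,P[...,1]-y)<.055)&(a.max(-1)<70)
  z0=s["eef_pos"][2]-.0566
  for lo,hi in((.002,.022),(.024,.034),(.035,.06)):
    m=near&(P[...,2]>lo+z0)&(P[...,2]<hi+z0);q=P[m]
    if len(q)>3:
      (c,r)=cv2.minEnclosingCircle(q[:,:2].astype(np.float32));print(n,lo,m.sum(),np.round(c,4),round(r,4))
  m=near&(P[...,2]>z0-.03);print("minz",np.percentile(P[m][:,2],[1,5]) if m.any() else 0,z0)
cv2.imwrite("pics/d.png",cv2.resize(im["side"][60:280,130:400],(800,600)))
```

```text
[0.43381437 0.23345484 0.22125922] 0.04380936385241773
[[-0.001 -0.967  0.255]
 [-0.001  0.255  0.967]
 [-1.     0.    -0.001]]
tool mm [21.2  5.1 29.8]
side 0.002 67 [0.4267 0.2266] 0.0177
side 0.024 120 [0.4287 0.2269] 0.0348
side 0.035 151 [0.431  0.2305] 0.0319
minz [0.16942437 0.17896837] 0.16465922313916082
top 0.024 58 [0.4341 0.2305] 0.037
minz [0.19459966 0.30209388] 0.16465922313916082
```

View pics/d.png

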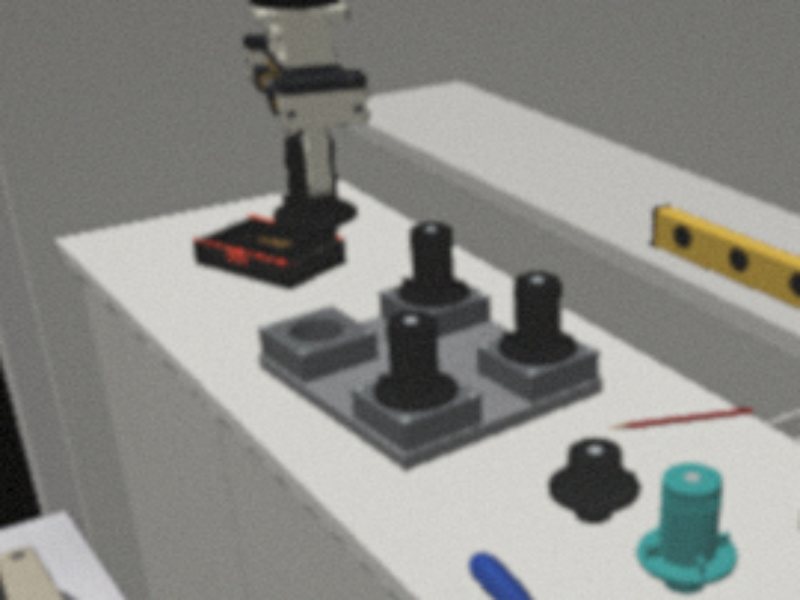

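The leg hangs upright in the gripper, and the empty socket is at about (320,330) in the crop. I'll move over it and lower most of the way.

play_rows --plan '[0,1,8,0,0,0,0,2,12,0,0,0,0,2,10,0,0,0,0,0,0,0,0,0,25,0,0,0,0,0,30,0,0,0,0,0,20,0,0,0,0,0,0,0,0,0,0,0,0,0,0,0,0,0,0,0,0,0,0,0]'

```text
time_s: 8.38
eef_pos: [0.4373, 0.2656, 0.1481]
eef_rot: [-1.018, 1.318, 1.018]
ft_force: [0.3, -0.2, 0.5]
gripper_width: 0.0438
```

Run:
```python
from m import *
s=robot.read_state();print(s["eef_pos"])
to(.4365,.2636,.0806)
a,d=optics.snapshot("side");b,d2=optics.snapshot("wrist")
P=cloud("side",d);m=(P[...,2]>.044)&(P[...,2]<.056)&(np.hypot(P[...,0]-.4365,P[...,1]-.2636)<.065)
print(cv2.minAreaRect(P[m][:,:2].astype(np.float32)))
cv2.imwrite("pics/e.png",np.hstack([cv2.resize(a[110:250,180:320],(400,400)),cv2.resize(b,(400,400))]))
```

```text
[0.4372755  0.26555844 0.14814821]
tool mm [67.5  0.3 -2.2]
((0.4354923367500305, 0.26493167877197266), (0.08719418197870255, 0.08887291699647903), 5.498349666595459)
```

View pics/e.png

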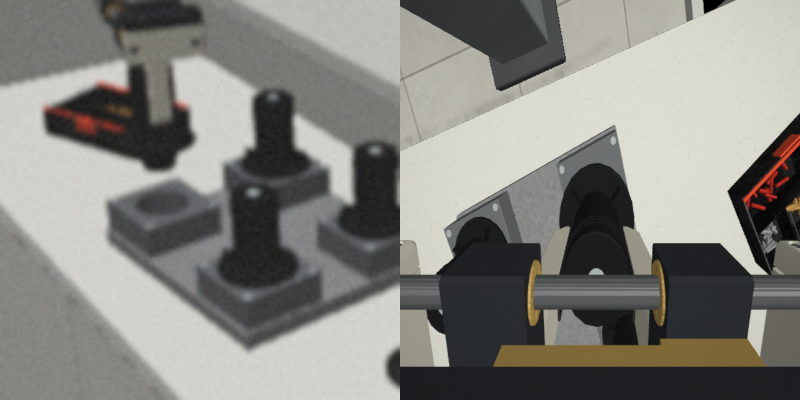

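The plug sits right above the hole, at (158,160) against (162,198) in the side crop. I'll lower in steps and watch the force.

play_rows --plan '[5,0,-1.2,0,0,0,10,0,0,0,0,0,10,0,0,0,0,0,10,0,0,0,0,0,10,0,0,0,0,0,8,0,0,0,0,0,5,0,0,0,0,0,0,0,0,0,0,0,0,0,0,0,0,0]'

```text
time_s: 9.23
eef_pos: [0.4361, 0.2637, 0.0883]
eef_rot: [-1.018, 1.321, 1.018]
ft_force: [0.3, -0.9, -0.8]
gripper_width: 0.0436
```

play_rows --plan '[3,0,0,0,0,0,2,0,0,0,0,0,1.5,0,0,0,0,0,1,0,0,0,0,0,0,0,0,0,0,0,0,0,0,0,0,0]'

```text
time_s: 9.73
eef_pos: [0.4363, 0.2639, 0.0812]
eef_rot: [-1.018, 1.32, 1.018]
ft_force: [-0.2, -0.4, -1.0]
gripper_width: 0.0435
```

play_rows --plan '[0.6,0,0,0,0,0,0.6,0,0,0,0,0,0,0,0,0,0,0,0,0,0,0,0,0]'

```text
time_s: 10.07
eef_pos: [0.4367, 0.264, 0.0806]
eef_rot: [-1.018, 1.319, 1.018]
ft_force: [-1.5, -0.5, 5.8]
gripper_width: 0.0437
```

Contact came at the height expected for fully home (0.0806). I'll release and retreat.

play_rows --plan '[0,0,0,0,0,0,0,0,0,0,0,0,0,0,0,0,0,0,0,0,0,0,0,0,0,0,0,0,0,0,0,0,0,0,0,0,0,0,0,0,0,0,0,0,0,0,0,0,0,0,0,0,0,0,0,0,0,0,0,0]' --claw 1

```text
time_s: 10.9
eef_pos: [0.4363, 0.2638, 0.0799]
eef_rot: [-1.018, 1.32, 1.018]
ft_force: [-0.5, -0.3, -0.5]
gripper_width: 0.0927
```

play_rows --plan '[-10,0,0,0,0,0,-20,0,0,0,0,0,-25,0,0,0,0,0,-30,0,0,0,0,0,-30,0,0,0,0,0,-30,0,0,0,0,0,0,20,30,0,0,0,0,20,30,0,0,0,0,0,0,0,0,0,0,0,0,0,0,0]'

```text
time_s: 11.73
eef_pos: [0.4122, 0.3334, 0.2258]
eef_rot: [-1.02, 1.318, 1.02]
ft_force: [-0.4, -0.6, -0.1]
gripper_width: 0.0929
```

Run:
```python
from h import *
print(robot.read_state()["gripper_width"])
a,d=optics.snapshot("side");b,d2=optics.snapshot("wrist")
for n,dd in(("side",d),("wrist",d2)):
  P=cloud(n,dd);r=np.hypot(P[...,0]-.4365,P[...,1]-.2636)
  for lo,hi in((.12,.135),(.051,.061)):
    q=P[(r<.06)&(P[...,2]>lo)&(P[...,2]<hi)]
    if len(q)>3:
      (c,R)=cv2.minEnclosingCircle(q[:,:2].astype(np.float32));print(n,lo,len(q),np.round(c,4),round(R,4),np.percentile(q[:,2],[5,50,95]).round(4))
cv2.imwrite("pics/f.png",np.hstack([cv2.resize(a[110:250,180:320],(400,400)),cv2.resize(b,(400,400))]))
```

```text
0.09285823692923646
side 0.12 124 [0.4358 0.2643] 0.0248 [0.1213 0.1285 0.1304]
side 0.051 226 [0.4363 0.2628] 0.0553 [0.0513 0.056  0.0595]
wrist 0.12 1711 [0.4352 0.2635] 0.0222 [0.1247 0.128  0.1291]
wrist 0.051 1721 [0.4349 0.2671] 0.0555 [0.0513 0.0559 0.0575]
```

View pics/f.png

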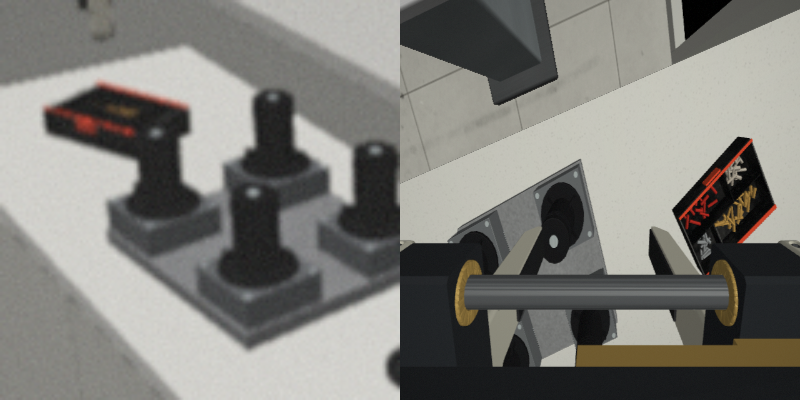

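The leg is upright with its flange on the block, at (160,190) in the side crop. Its top is at 128 mm, level with the other three, and the gripper is clear.

```bash
python3 -c "
from workcell import robot
print(robot.hand_in())"
```

```text
the job is handed in; nothing more can be done
None
```

The long black leg is plugged into the empty near-left socket, upright and fully home, and the job is handed in at about 12 s of the 38 s allowed.

- **Grip and placing:** I gripped the leg by its shaft and carried it over the fixed legs. I lowered it until light contact (5.8 N) at the height expected for fully home, and only then let go.
- **Last checks:** After release and retreat, both cameras put the leg's top at 128 mm. Its axis is within about 1.5 mm of the socket centre, and the gripper was open and clear.
- **Disagreements:** None of my checks failed. The camera estimates of the socket differed by about 2 mm, well inside the plug's play.
- **Bystanders:** I did not handle the short leg or the turquoise look-alikes, but I did not measure their positions again at the end.

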